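# Slide the account book under the scale stand

## Task

Put the day's account book away: with the fingers, push it along the desk into the low space under the steel stand that carries the parcel scale, until its spine is flush with the stand's front edge and parallel to it. Keep the book flat on the desk the whole way, never lifted or tipped, and leave everything else on the desk where it is.

Things in the scene. Friction and masses are not known exactly. Their poses are not given: they have to be found in the camera images.
- book: Hard-bound account book, flat and alone on the open desk on the robot's side of the stand: blue cloth boards, black spine, white page edges; 125 mm deep (x), 176 mm along the spine (y), 26 mm thick, 0.3 to 0.6 kg. Origin: centre of its underside; z up; -x is the spine side, 62.5 mm from the origin, roughly facing the robot. Starts at least 12 mm clear of the stand, turned up to 0.2 rad from it.
- spine (a point): Middle of the outside of the book's spine, 13 mm above the book's underside. At the start the book may lie up to 95 mm to either side of the line of the stand's opening. It is too wide for a gripper from above.
- stand: Fixed low bridge of bent grey sheet steel, open front and back: a plate 240 mm deep, 216 mm wide, on two 3 mm side walls along its whole depth. Clear space beneath: 33 mm high, 210 mm wide, no stop inside. Origin: on the desk, below the middle of the plate's front edge (robot side); x points into the space under the stand, y left along the front edge, z up.
- lip (a point): Middle of the top of the stand's front edge, 37 mm above the desk; the plate is 4 mm thick. A parcel scale stands on the plate, 68 mm back from this edge, its top 73 mm above the desk. Upright fingers do not fit under the plate: as they push the spine they meet this edge when the spine is flush.
- tape: Bystander: desk tape dispenser, 150 x 56 x 82 mm, beside the stand. Origin: centre of its underside.
- stamp: Bystander: wooden rubber stamp, standing, 32 x 58 mm foot, 74 mm high, beside the stand. Origin: centre of its underside.
- calculator: Bystander: flat desk calculator, 150 x 105 x 22 mm, at one side of the desk. Origin: centre of its underside.
- stapler: Bystander: stapler, 150 x 36 x 55 mm, at one side of the desk. Origin: centre of its underside.
- pencup: Bystander: white mug of pens, 76 mm across, 95 mm high, pens up to 160 mm. Origin: centre of its underside.
- bottle: Bystander: filled amber glass sauce bottle, 60 mm across, 205 mm high. Origin: centre of its underside.
Mind the look-alikes: they are no part of the job. What is shaped like the book but orange, pink or turquoise is not meant.

How it is judged:
By the outcome, as a careful person would: the job done as asked, in the order asked, and still so for the second after the job is handed in, with the robot touching nothing.
It also fails if it takes over 58 s, if anything falls off the work surface, if the arm or the gripper's body presses on something with over 40 N, if the wrist force passes 120 N, or if a joint passes its speed limit or range.

## Robot

A 6-joint arm with a two-finger parallel gripper is mounted at the origin on the work surface. World frame = base frame: x ahead of the robot, y to its left, z up, the work surface at z = 0. Lengths are in m, angles in rad, forces in N, time in s.
With the tool pointing down it reaches from about 0.3 to 0.85 m from the base axis. Payload 4.2 kg.
Tool frame: the origin (TCP) lies at the very end of the fingers, on their centre line; the grasp point (between the pads) lies 19 mm behind it; z points along the fingers, y is the direction in which the jaws open and shut (so a half turn about z gives the same grasp; the last joint's range is limited). The gripper opens to 91 mm and grips with 3 to 60 N. Pads are 32 mm wide; open, the fingers measure 118 mm over their backs; the gripper's body (76 mm by 178 mm) begins 60 mm behind the grasp point.
Start: joints at [-1.17, 0.32, 1.565, -0, 1.257, -0.02], TCP at [0.235, -0.525, 0.214] pointing down, gripper open.
Joint ranges: [-3.11, 3.11], [-0.84, 2.01], [0.21, 2.61], [-1.34, 4.49], [0.05, 2.63], [-2.56, 2.56]. Speed limits (rad/s): [2.57, 2.57, 3.14, 3.14, 3.14, 3.14].

## Interface

Orientations are given as a rotation vector (axis times angle).
In Python, from workcell import env, inverse_kinematics, viewer gives the robot as it stands. Calls block until the motion is done:
- env.movep(position, orientation): joint-space move of the TCP to a pose.
- env.move_straight(position, orientation=None, velocity=0.15, max_force=None): straight line of the TCP; orientation=None keeps the orientation; velocity is the mean speed in m/s. With max_force (N) it stops when the force on the tool has changed by that much, and returns True; else False.
- env.set_joints(angles): joint-space move.
- env.gripper_to(opening, grasp_force=None): finger opening in m; grasp_force is the grip in N (None keeps the last); returns when the fingers have stopped.
- env.sleep(seconds).
- inverse_kinematics(position, orientation): joint angles nearest the present ones, or None.
- env.observe(): the state.
- viewer.camera(name): name is "scene" or "top" or "wrist"; returns a dict with "frame" (420x560x3 uint8, red, green, blue), "depth" (420x560 float32, m along the optical axis (not along the pixel's ray), 0 where there is no reading), "camera_matrix" (3x3 intrinsics, pixels), "eye" and "attitude" of the camera in the world. Camera axes: x right, y up, looking along -z (the intrinsics and any distortion apply to the point x, -y, -z); pixel columns grow to the right and rows downward; lengths in m; the calibration is good to about 2 mm. A picture is of the moment at which its call begins.
A pose or a line that the arm cannot do raises env.MotionError and nothing moves.
- env.finish_job(): hands the job in, once; it reports no verdict.
The state is a dict: "t": time; "joint_pos": joint angles; "joint_velocities": joint speeds; "effort": joint torques, N m; "tool_pos": TCP position; "tcp_rot": TCP orientation; "wrist_force": force on the tool from outside, world axes, zero at the start; "torque": the same for the moment, N m; "grip_width": finger opening in m.
Only numpy, scipy, OpenCV 4.12 (cv2) and the standard library are available. Lean on these libraries where they do the work, as an engineer would, in place of code of your own. Each camera call takes 0.05 s, during which the arm holds its last target.

## Working session

There is one attempt and no reset: what is moved stays moved. The work goes in short steps, each a Python script; the robot and the scene stay as the last script left them, time stands still between calls to the robot, and variables do not carry over. Pictures are saved under pics/ and viewed, and the job is handed in when it is done.

```bash
mkdir -p pics; ls; python3 - <<'E'
from workcell import env, viewer
import cv2
o=env.observe(); print(o)
for n in ["scene","top","wrist"]:
    c=viewer.camera(n); cv2.imwrite(f"pics/{n}0.png",c["frame"][:,:,::-1]); print(n,c["camera_matrix"],c["eye"],c["attitude"],[k for k in c])
E
```

```text
pics
{'t': 0.0, 'joint_pos': array([-1.17001641e+00,  3.20291832e-01,  1.56568049e+00, -2.26947303e-05,
        1.25741917e+00, -1.99872796e-02]), 'joint_velocities': array([ 7.01704200e-04, -5.95594488e-05,  8.44931842e-04, -8.95116815e-04,
       -1.64553771e-03,  1.93055291e-04]), 'effort': array([-7.34057394e-04, -4.12467849e+01, -2.31972921e+01,  7.27183535e-02,
        4.57396545e-02, -1.42451440e-04]), 'tool_pos': array([ 0.23466414, -0.52436996,  0.21311977]), 'tcp_rot': array([-3.07059756e+00, -6.55717418e-01,  5.67711601e-04]), 'wrist_force': array([ 0.40951371, -0.9648534 ,  0.7060369 ]), 'torque': array([-0.05090195, -0.03064967, -0.00611076]), 'grip_width': 0.09124651272157092}
scene [[503.80108297   0.         272.94461683]
 [  0.         503.80108297 213.92757524]
 [  0.           0.           1.        ]] [ 0.81317939 -0.59980339  1.1509264 ] [0.53759314 0.13288583 0.46877168] ['frame', 'depth', 'camera_matrix', 'eye', 'attitude']
top [[452.05380279   0.         281.35178051]
 [  0.         452.05380279 212.54775046]
 [  0.           0.           1.        ]] [0.34350812 0.01480139 1.10747472] [ 0.12030745 -0.12831651 -1.58947876] ['frame', 'depth', 'camera_matrix', 'eye', 'attitude']
wrist [[303.26545196   0.         277.66651703]
 [  0.         303.26545196 205.71960948]
 [  0.           0.           1.        ]] [ 0.29698462 -0.49720497  0.38388848] [-0.21338902  0.14010096 -1.14359288] ['frame', 'depth', 'camera_matrix', 'eye', 'attitude']
```

View pics/scene0.png

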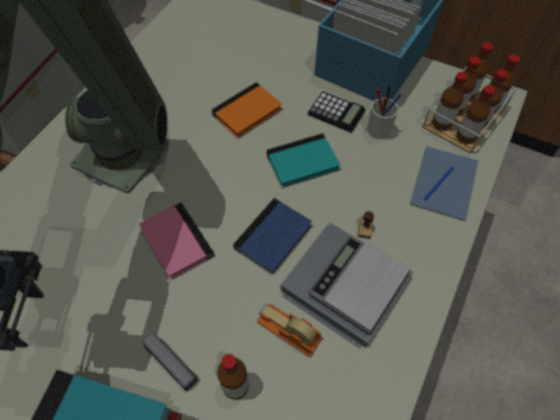

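View pics/top0.png

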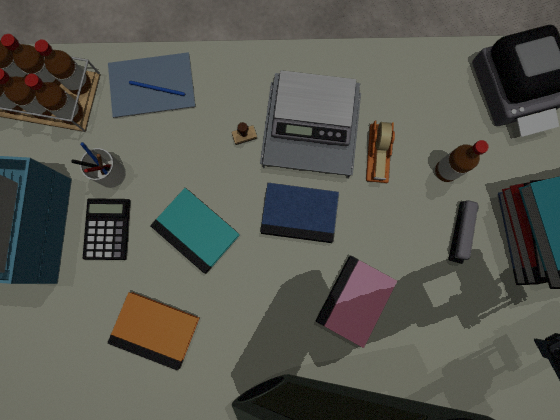

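View pics/wrist0.png

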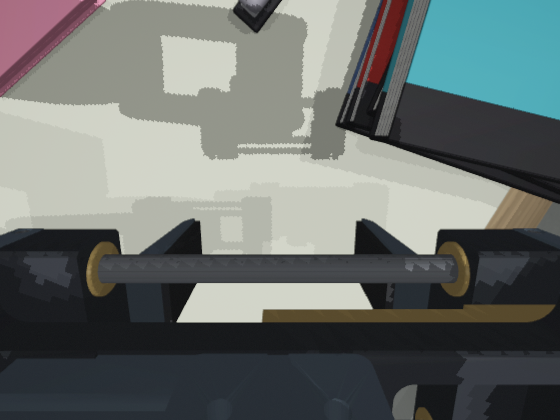

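The top view shows the blue book at about (300,212), with its black spine edge near row 236. The stand and scale are at (312,125), its front edge near row 170. The tape is at (380,152) and the stamp at (244,132). The wrist view shows only the pink look-alike and the stack of books on the right. Next I'll measure from the top and scene views.

```bash
cat > h.py <<'E'
import numpy as np, cv2
from scipy.spatial.transform import Rotation as R
from workcell import env, viewer
def rays(c,uv):
    uv=np.atleast_2d(np.asarray(uv,float)); K=np.asarray(c["camera_matrix"])
    d=np.c_[(uv[:,0]-K[0,2])/K[0,0],-(uv[:,1]-K[1,2])/K[1,1],-np.ones(len(uv))]
    return d@R.from_rotvec(c["attitude"]).as_matrix().T
def onplane(c,uv,z):
    d=rays(c,uv); e=np.asarray(c["eye"]); return e+d*((z-e[2])/d[:,2])[:,None]
def cloud(c):
    h,w=c["depth"].shape; u,v=np.meshgrid(np.arange(w),np.arange(h))
    d=rays(c,np.c_[u.ravel(),v.ravel()]); P=np.asarray(c["eye"])+d*c["depth"].ravel()[:,None]
    P[c["depth"].ravel()<=0]=np.nan
    return P.reshape(h,w,3)
def project(c,P):
    P=np.atleast_2d(P); q=(P-c["eye"])@R.from_rotvec(c["attitude"]).as_matrix(); K=c["camera_matrix"]
    return np.c_[K[0,0]*q[:,0]/-q[:,2]+K[0,2],K[1,1]*q[:,1]/q[:,2]+K[1,2]]
E
python3 - <<'E'
from h import *
for n in ["top","scene"]:
    c=viewer.camera(n); P=cloud(c)
    hsv=cv2.cvtColor(c["frame"],cv2.COLOR_RGB2HSV)
    X,Y,Z=P[...,0],P[...,1],P[...,2]
    tab=(abs(Z)<.01); print(n,"table z med",np.nanmedian(Z[tab]))
    m=((hsv[...,0]>105)&(hsv[...,0]<125)&(hsv[...,1]>110)&(X>.2)&(X<.7)&(abs(Y)<.3)).astype(np.uint8)
    m=cv2.morphologyEx(m,cv2.MORPH_OPEN,np.ones((3,3)))
    k,l,s,ce=cv2.connectedComponentsWithStats(m); 
    for i in range(1,k):
        if s[i,4]>150: print("blue",s[i],ce[i],np.nanmedian(P[l==i],0))
    # book by height incl spine
    i=1+np.argmax(s[1:,4]); cen=np.nanmedian(P[l==i],0)
    b=(abs(Z-.026)<.010)&(np.hypot(X-cen[0],Y-cen[1])<.13)
    bm=cv2.morphologyEx(b.astype(np.uint8),cv2.MORPH_OPEN,np.ones((3,3)))
    k,l,s,ce=cv2.connectedComponentsWithStats(bm); i=1+np.argmax(s[1:,4])
    pts=P[l==i][:,:2].astype(np.float32)*1000
    print("book rect mm",cv2.minAreaRect(pts), "z",np.nanmedian(P[l==i][:,2]))
    # stand plate
    b=(abs(Z-.037)<.006)&(X>.4)&(X<.85)&(abs(Y-0)<.25)&(hsv[...,1]<70)
    bm=cv2.morphologyEx(b.astype(np.uint8),cv2.MORPH_OPEN,np.ones((3,3)))
    k,l,s,ce=cv2.connectedComponentsWithStats(bm); i=1+np.argmax(s[1:,4])
    pp=P[l==i]; print("plate rect",cv2.minAreaRect(pp[:,:2].astype(np.float32)*1000),"z",np.nanmedian(pp[:,2]),len(pp))
    if n=="scene":print(ce[i])
    vis=c["frame"].copy(); vis[l==i]=(255,0,0)
    cr=vis[60:260,200:420] if n=="top" else vis[180:360,210:430]
    cv2.imwrite(f"pics/m_{n}.png",cv2.resize(cr,None,fx=3,fy=3,interpolation=0)[:,:,::-1])
    for nm,c0 in [("frame",c["frame"])]:
        cr=c0[60:260,200:420] if n=="top" else c0[180:360,210:430]
        cv2.imwrite(f"pics/z_{n}.png",cv2.resize(cr,None,fx=3,fy=3,interpolation=0)[:,:,::-1])
E
```

```text
top table z med 0.0008956519996841106
blue [ 262  184   76   48 2901] [299.86211651 207.74112375] [ 0.52608487 -0.0376954   0.02678686]
book rect mm ((516.7528686523438, -37.1646728515625), (176.23052978515625, 125.69271087646484), 81.19126892089844) z 0.026783024877435224
plate rect ((721.7605590820312, -70.72010803222656), (215.8888702392578, 208.8776397705078), 81.70753479003906) z 0.037811172299422324 2785
scene table z med -0.00019934795883858047
blue [ 242  203   67   65 2247] [274.87093903 235.59457054] [ 0.52830024 -0.04636903  0.02566745]
book rect mm ((516.1895141601562, -38.298828125), (178.59915161132812, 126.51530456542969), 81.64089965820312) z 0.02568983883399889
plate rect ((737.5281372070312, -75.12018585205078), (217.2387237548828, 240.9176483154297), 81.34935760498047) z 0.03686953772791646 2677
[320.97497198 274.79566679]
```

View pics/m_top.png

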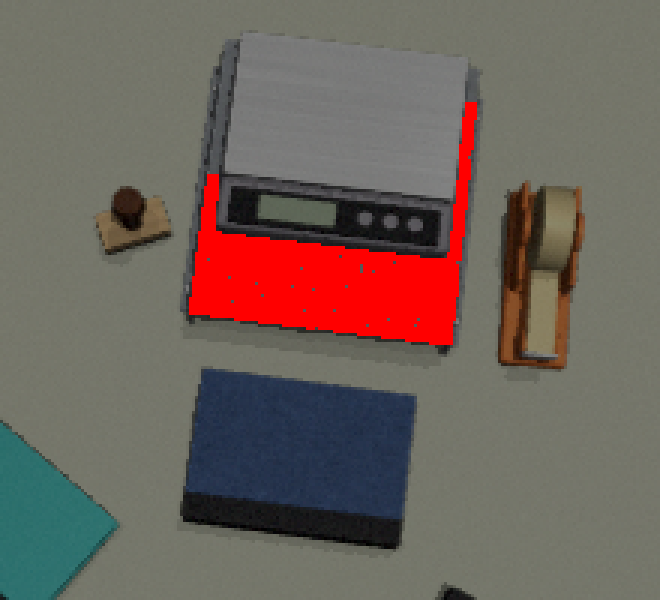

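View pics/z_scene.png

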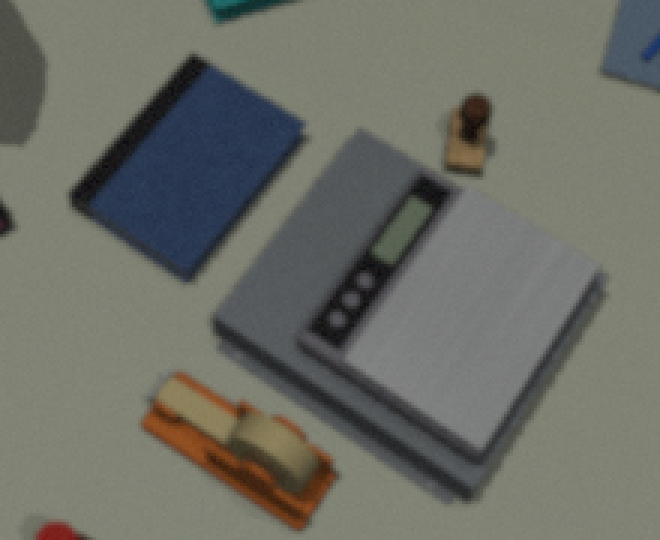

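Both views agree:
- The stand's front middle is about (0.618, -0.056), yaw about -0.148, plate height 37 mm.
- The book centre is about (0.5165, -0.038), yaw about -0.15, height 26 mm.

In the stand's frame the book is only about 3 mm off the centre line and nearly parallel. Next I'll hover behind the spine and take a closer look with the wrist camera.

```bash
cat >> h.py <<'E'
def pose(along,lat,z,F,yaw):
    x=np.array([np.cos(yaw),np.sin(yaw)]); y=np.array([-x[1],x[0]])
    p=np.asarray(F)+along*x+lat*y
    return np.r_[p,z], np.pi*np.array([np.cos(yaw/2),np.sin(yaw/2),0])
F0=(.6185,-.0564); YAW0=-.148
def measure(n,plate=True):
    c=viewer.camera(n); P=cloud(c); hsv=cv2.cvtColor(c["frame"],cv2.COLOR_RGB2HSV)
    x=np.array([np.cos(YAW0),np.sin(YAW0)]); y=np.array([-x[1],x[0]])
    d=P[...,:2]-np.array(F0); A=d@x; L=d@y; Z=P[...,2]
    out={}
    # desk reference
    return c,P,A,L,Z,hsv
E
python3 - <<'E'
from h import *
p,r=pose(-.215,.0034,.20,F0,YAW0); env.movep(p,r)
o=env.observe(); print(o["t"],o["tool_pos"],o["tcp_rot"],o["joint_pos"])
c,P,A,L,Z,hsv=measure("wrist")
cv2.imwrite("pics/w1.png",c["frame"][:,:,::-1])
t=viewer.camera("top"); cv2.imwrite("pics/t1.png",t["frame"][:,:,::-1])
E
```

```text
2.175 [ 0.4065851  -0.02178223  0.20008603] [ 3.13272177e+00 -2.33080445e-01  4.62765287e-04] [-8.15970020e-02  6.34681807e-02  1.93304409e+00 -2.30431414e-04
  1.14478422e+00  1.63782465e+00]
```

View pics/w1.png

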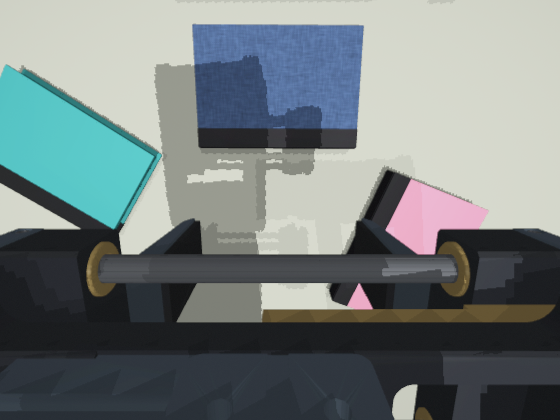

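View pics/t1.png

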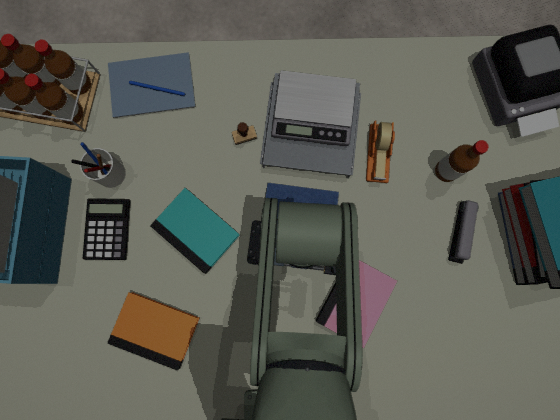

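The wrist view shows the book at (277,85), with its spine edge level near row 147. The pink look-alike reaches close to the right finger (corner at (388,170)), so I'll work out where its corners lie before going down.

```bash
python3 - <<'E'
from h import *
def SF(P):
    x=np.array([np.cos(YAW0),np.sin(YAW0)]); y=np.array([-x[1],x[0]])
    d=np.asarray(P)[...,:2]-np.array(F0); return np.stack([d@x,d@y],-1)
for n in ["top","scene","wrist"]:
    c=viewer.camera(n);P=cloud(c);S=SF(P);A,L,Z=S[...,0],S[...,1],P[...,2]
    hsv=cv2.cvtColor(c["frame"],cv2.COLOR_RGB2HSV)
    for nm,m in [("nonblue",(A>-.40)&(A<-.15)&(L>-.22)&(L<-.03)&(Z>.012)&(Z<.04))]:
        m=cv2.morphologyEx(m.astype(np.uint8),cv2.MORPH_OPEN,np.ones((3,3)))
        k,l,s,ce=cv2.connectedComponentsWithStats(m)
        for i in range(1,k):
            if s[i,4]>100: print(n,s[i],cv2.boxPoints(cv2.minAreaRect(S[l==i].astype(np.float32)*1000)).round().tolist(), np.median(Z[l==i]))
    if n!="top":
        # book columns: spine edge & fore edge, per lateral bins
        m=(Z>.018)&(Z<.032)&(A>-.19)&(A<-.02)&(abs(L)<.12)
        b=[]
        for q in np.arange(-.07,.075,.01):
            w=m&(abs(L-q)<.005)
            if w.sum()>5: b.append([q,A[w].min(),A[w].max()])
        b=np.array(b)
        if len(b): print(n,"spine fit",np.polyfit(b[:,0],b[:,1],1),"fore",np.polyfit(b[:,0],b[:,2],1),"L",np.nanmin(L[m]),np.nanmax(L[m]),"z",np.median(Z[m]))
    m=(Z>.032)&(Z<.042)&(A>-.015)&(A<.05)&(abs(L)<.1); b=[]
    for q in np.arange(-.09,.095,.01):
        w=m&(abs(L-q)<.005)
        if w.sum()>3: b.append([q,A[w].min()])
    b=np.array(b)
    if len(b)>2: print(n,"front edge fit",np.polyfit(b[:,0],b[:,1],1),len(b))
    e=(Z>.03)&(Z<.042)&(A>.0)&(A<.06)&(abs(L)<.15)
    if e.sum(): print(n,"plate L",L[e].min(),L[e].max())
E
```

```text
top [ 359  261   28   84 1519] [[-394.0, -176.0], [-385.0, -239.0], [-195.0, -213.0], [-204.0, -149.0]] 0.02663710634985139
top [317 287  20  45 535] [[-377.0, -69.0], [-372.0, -114.0], [-272.0, -103.0], [-276.0, -58.0]] 0.026697500104620797
top front edge fit [-0.0017578   0.00031676] 19
top plate L -0.10682846128294311 0.1085579811593507
scene [ 139  202   74   68 2841] [[-403.0, -181.0], [-236.0, -247.0], [-190.0, -130.0], [-356.0, -64.0]] 0.025614753867906348
scene [233 230  15  16 108] [[-167.0, -85.0], [-150.0, -85.0], [-150.0, -33.0], [-166.0, -32.0]] 0.02524752176495404
scene spine fit [ 0.0205825  -0.16490827] fore [ 0.00502229 -0.04085074] L -0.08680803925992261 0.09301892920161756 z 0.02568891961656039
scene front edge fit [-0.00142463  0.00099718] 19
scene plate L -0.10901329495385309 0.10823552236206203
wrist [308 134  49  15 681] [[-165.0, -84.0], [-150.0, -84.0], [-150.0, -30.0], [-165.0, -30.0]] 0.026120208007329948
wrist [ 367  171  102   83 4936] [[-304.0, -201.0], [-231.0, -230.0], [-190.0, -128.0], [-264.0, -99.0]] 0.025970597178786997
wrist [330 283  42  26 780] [[-371.0, -114.0], [-339.0, -123.0], [-325.0, -73.0], [-357.0, -64.0]] 0.02602393827388627
wrist spine fit [ 0.00801766 -0.1644498 ] fore [-0.00189976 -0.04034419] L -0.08452124277950954 0.0924218633129152 z 0.025861810651222117
```

The pink corner is at (-190, -130) mm in the stand frame and the right finger reaches only -59 mm, so there is about 50 mm clear. The spine is at -164.6 mm and the lateral offset is +3.5 mm. I'll go down and push the book part of the way.

```bash
sed -i 's/^F0=.*/F0=(.6185,-.0564); YAW0=-.148; YAW=-.1465/' h.py; python3 - <<'E'
from h import *
p,r=pose(-.205,.0036,.05,F0,YAW); print(env.move_straight(p,r,velocity=.12))
p,r=pose(-.205,.0036,.008,F0,YAW); print(env.move_straight(p,r,velocity=.05,max_force=10))
o=env.observe(); print(o["tool_pos"],o["grip_width"],o["wrist_force"])
p,r=pose(-.170,.0036,.008,F0,YAW); print("stop",env.move_straight(p,r,velocity=.03,max_force=15))
o=env.observe(); print(o["tool_pos"],o["wrist_force"])
p,r=pose(-.110,.0036,.008,F0,YAW); print("stop",env.move_straight(p,r,velocity=.04,max_force=15))
o=env.observe(); print(o["t"],o["tool_pos"],o["wrist_force"],o["torque"])
c=viewer.camera("wrist"); cv2.imwrite("pics/w2.png",c["frame"][:,:,::-1])
c=viewer.camera("scene"); cv2.imwrite("pics/s2.png",c["frame"][:,:,::-1])
E
```

```text
False
False
[ 0.41646734 -0.02293567  0.00815029] 0.0909570756648314 [ 0.48361478  0.1851273  -0.45928817]
stop False
[ 0.45117471 -0.02805097  0.00808503] [ 0.09265914  0.02119144 -1.30213674]
stop False
7.7833 [ 0.51027471 -0.03678698  0.00810401] [-0.15753581 -0.54416342 -0.17972734] [0.09662681 0.23396237 0.00996794]
```

View pics/w2.png

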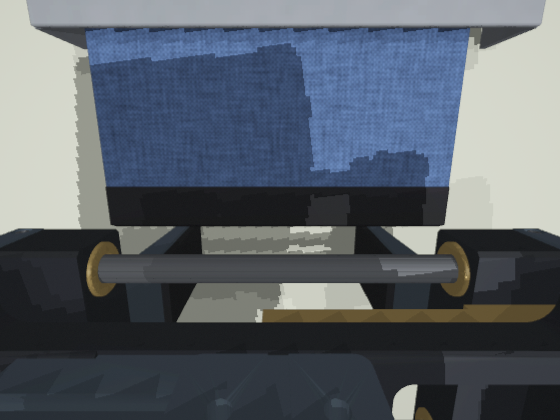

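View pics/s2.png

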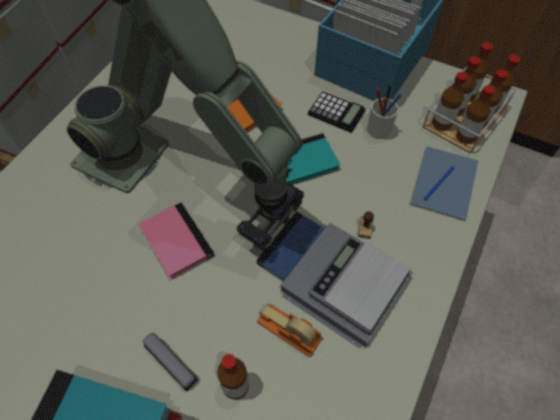

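The wrist view shows the spine level (rows 187–225, columns 107–449), with the front of the book already centred under the plate edge at row 27. I'll keep pushing, then creep until the fingers touch the edge.

```bash
python3 - <<'E'
from h import *
p,r=pose(-.035,.0036,.008,F0,YAW); print("stop",env.move_straight(p,r,velocity=.04,max_force=15))
o=env.observe(); print(o["tool_pos"],o["wrist_force"])
P=cloud(viewer.camera("wrist"));x=np.array([np.cos(YAW),np.sin(YAW)]);y=np.array([-x[1],x[0]])
c=viewer.camera("wrist"); cv2.imwrite("pics/w3.png",c["frame"][:,:,::-1])
d=P[...,:2]-np.array(F0);A=d@x;L=d@y;Z=P[...,2]
for lo,hi,nm in [(.02,.030,"spine"),(.034,.041,"edge")]:
    b=[]
    for q in np.arange(-.08,.085,.01):
        w=(Z>lo)&(Z<hi)&(abs(L-q)<.005)&(A>-.04)&(A<.06)
        if w.sum()>3:b.append([q,A[w].min()])
    b=np.array(b); print(nm,len(b),np.polyfit(b[:,0],b[:,1],1) if len(b)>2 else b)
E
```

```text
stop False
[ 0.58433598 -0.04770099  0.00802009] [-3.3518285   1.04054089  1.7751753 ]
spine 17 [-0.00346222 -0.01799554]
edge 17 [-0.0105954  -0.00413052]
```

View pics/w3.png

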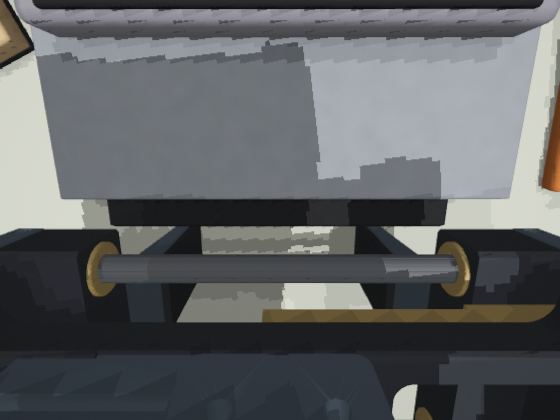

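The plate edge (row 198) and the spine's outer edge (row 225) are parallel in the wrist view. Measured, the spine is about 18 mm short of flush. Now I'll creep in until contact.

```bash
python3 - <<'E'
from h import *
p,r=pose(-.006,.0036,.008,F0,YAW); print("stop",env.move_straight(p,r,velocity=.01,max_force=14))
o=env.observe(); x=np.array([np.cos(YAW),np.sin(YAW)])
print(o["t"],o["tool_pos"],(o["tool_pos"][:2]-F0)@x,o["wrist_force"],o["torque"],o["tcp_rot"])
c=viewer.camera("wrist"); cv2.imwrite("pics/w4.png",c["frame"][:,:,::-1])
E
```

```text
stop True
11.9583 [ 0.60104225 -0.0502094   0.00743795] -0.018174422819943623 [-0.02498984  0.14836749 -0.53403856] [0.04939337 0.02911426 0.04884805] [-3.13256358  0.22958364  0.01748795]
```

View pics/w4.png

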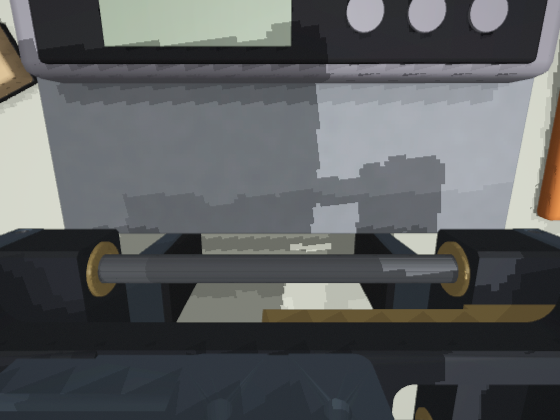

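The fingers touched the edge. I'll press once more very slowly to confirm a firm stop and see whether both fingers seat, then back straight off and look.

```bash
python3 - <<'E'
from h import *
x=np.array([np.cos(YAW),np.sin(YAW)])
p,r=pose(-.010,.0036,.008,F0,YAW); print("stop",env.move_straight(p,r,velocity=.004,max_force=14))
o=env.observe(); 
print(o["t"],(o["tool_pos"][:2]-F0)@x,o["wrist_force"],o["torque"],o["tcp_rot"])
p,r=pose(-.10,.0036,.008,F0,YAW); env.move_straight(p,r,velocity=.08)
c=viewer.camera("wrist"); cv2.imwrite("pics/w5.png",c["frame"][:,:,::-1])
# raise/back and tilt? plain view from farther back
p,r=pose(-.20,.0036,.06,F0,YAW); env.move_straight(p,r,velocity=.12)
c=viewer.camera("wrist"); cv2.imwrite("pics/w6.png",c["frame"][:,:,::-1])
print(env.observe()["t"])
E
```

```text
stop True
13.7917 -0.018313995509069005 [ 0.19553608 -0.29127784  0.7691303 ] [0.05211729 0.01432105 0.02770548] [-3.1323427   0.22945176  0.02566176]
16.1417
```

View pics/w5.png

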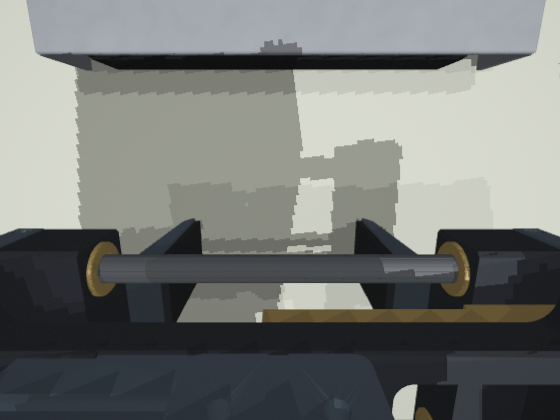

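View pics/w6.png

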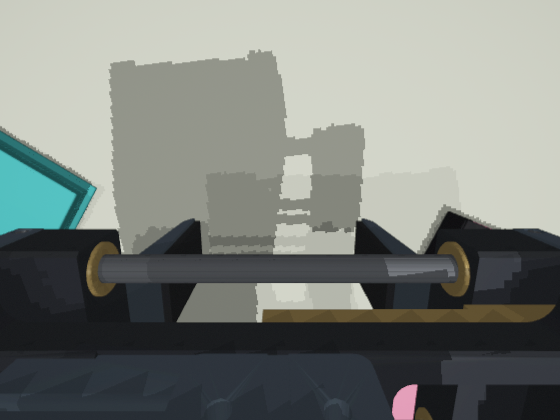

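Both presses stopped at the same place (-18.2 mm). In w5 the dark spine shows just under the plate edge at rows 53–69, while w6 is too far back to show the stand. I'll take a higher, better-framed view to measure flushness.

```bash
cat > m.py <<'E'
from h import *
x=np.array([np.cos(YAW),np.sin(YAW)]);y=np.array([-x[1],x[0]])
def sf(P): d=P[...,:2]-np.array(F0); return d@x,d@y
def scan(tag):
    c=viewer.camera("wrist"); P=cloud(c); A,L=sf(P); Z=P[...,2]
    cv2.imwrite(f"pics/{tag}.png",c["frame"][:,:,::-1])
    u0=project(c,np.r_[np.array(F0),.037])[0]; print("lip px",u0)
    v,u=int(u0[1]),int(u0[0])
    cv2.imwrite(f"pics/{tag}z.png",cv2.resize(c["frame"][max(0,v-40):v+50,u-215 if u>215 else 0:u+215],None,fx=1.8,fy=4,interpolation=0)[:,:,::-1])
    for l in (-.08,-.05,0,.05,.085):
        uu=int(project(c,np.r_[np.array(F0)+l*y,.03])[0][0])
        print("lat",l,"col",uu,[(r,round(float(A[r,uu])*1000,1),round(float(Z[r,uu])*1000,1),int(c["frame"][r,uu].mean())) for r in range(v-6,v+26,2) if 0<=r<420])
E
python3 - <<'E'
from m import *
p,r=pose(-.125,.0036,.06,F0,YAW); env.move_straight(p,r,velocity=.1)
scan("w7"); print(env.observe()["t"])
E
```

```text
lip px [284.41648141  27.02881678]
lat -0.08 col 418 [(21, 3.4, 36.1, 167), (23, 2.0, 37.3, 157), (25, 1.6, 35.4, 108), (27, 3.2, 26.4, 40), (29, 2.0, 26.9, 21), (31, 1.6, 24.6, 22), (33, 7.2, 0.8, 163), (35, 6.2, -0.3, 173), (37, 4.6, 1.3, 173), (39, 3.7, -0.0, 173), (41, 3.0, -2.2, 173), (43, 1.2, -0.3, 174), (45, -0.2, 0.3, 183), (47, -1.3, -0.3, 186), (49, -2.5, -0.7, 186), (51, -4.0, 0.6, 186)]
lat -0.05 col 368 [(21, 3.3, 36.6, 168), (23, 2.0, 37.5, 159), (25, 1.4, 35.8, 96), (27, 3.3, 26.1, 41), (29, 2.5, 24.9, 19), (31, 1.7, 24.0, 21), (33, 1.3, 21.4, 17), (35, 1.3, 17.5, 17), (37, 1.6, 12.2, 16), (39, 1.5, 7.9, 14), (41, 1.2, 4.6, 16), (43, 1.0, 0.5, 179), (45, -0.2, 0.2, 186), (47, -1.3, -0.2, 186), (49, -2.5, -0.7, 187), (51, -4.0, 0.2, 187)]
lat 0 col 284 [(21, 3.6, 35.4, 166), (23, 2.6, 35.2, 159), (25, 1.3, 36.1, 111), (27, 3.6, 24.9, 42), (29, 2.3, 25.7, 22), (31, 1.8, 23.8, 22), (33, 1.5, 20.7, 18), (35, 1.2, 17.6, 16), (37, 1.4, 12.9, 16), (39, 1.1, 9.6, 16), (41, 1.1, 4.9, 17), (43, 1.7, -2.1, 179), (45, 0.1, -0.8, 187), (47, -1.3, -0.5, 187), (49, -2.6, -0.2, 187), (51, -4.2, 1.2, 187)]
lat 0.05 col 200 [(21, 3.2, 36.5, 164), (23, 2.1, 36.7, 158), (25, 1.4, 35.8, 111), (27, 3.3, 26.0, 33), (29, 2.4, 25.2, 25), (31, 1.6, 24.1, 19), (33, 1.3, 21.3, 18), (35, 1.4, 16.9, 17), (37, 1.2, 13.2, 17), (39, 0.9, 10.0, 15), (41, 1.4, 3.7, 18), (43, 0.9, 0.6, 168), (45, -0.1, -0.2, 186), (47, -1.4, -0.2, 187), (49, -2.7, -0.1, 187), (51, -3.8, -0.8, 187)]
lat 0.085 col 141 [(21, 3.0, 37.0, 165), (23, 2.4, 35.7, 158), (25, 1.8, 34.5, 116), (27, 3.0, 26.7, 39), (29, 2.5, 25.0, 24), (31, 1.5, 24.4, 20), (33, 1.2, 21.6, 16), (35, 1.3, 17.0, 60), (37, 4.7, 0.5, 173), (39, 3.5, 0.2, 173), (41, 2.3, 0.1, 174), (43, 1.3, -0.9, 183), (45, -0.0, -0.7, 186), (47, -1.5, 0.3, 186), (49, -2.6, -0.5, 186), (51, -4.0, 0.2, 186)]
17.0917
```

```bash
sleep 0; ls -la pics/w7*
```

```text
-rw-r--r-- 1 agent agent 191069 Dec  7 13:55 pics/w7.png
-rw-r--r-- 1 agent agent 139119 Dec  7 13:55 pics/w7z.png
```

View pics/w7z.png

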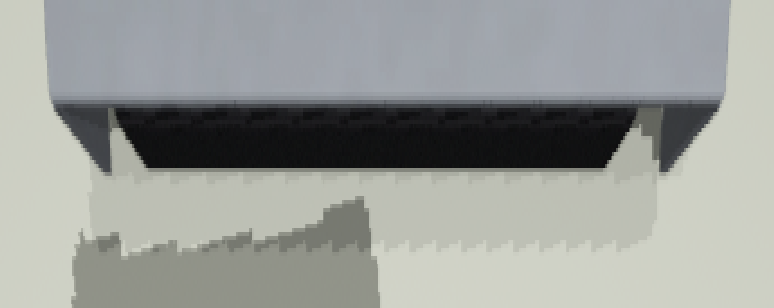

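```bash
python3 - <<'E'
from h import *
p,r=pose(-.20,.0036,.20,F0,YAW); env.move_straight(p,r,velocity=.15)
env.set_joints([-1.17,.32,1.565,0,1.257,-.02])
a=cv2.imread("pics/top0.png"); c=viewer.camera("top"); b=c["frame"][:,:,::-1]
cv2.imwrite("pics/t8.png",b); d=cv2.absdiff(a,b).max(2); d=cv2.medianBlur(d,5)
k,l,s,ce=cv2.connectedComponentsWithStats((d>30).astype(np.uint8))
print([x.tolist() for x in s[1:] if x[4]>15]); print(env.observe()["t"])
E
```

```text
[[272, 166, 65, 11, 189], [260, 183, 79, 60, 3838]]
20.2833
```

View pics/t8.png

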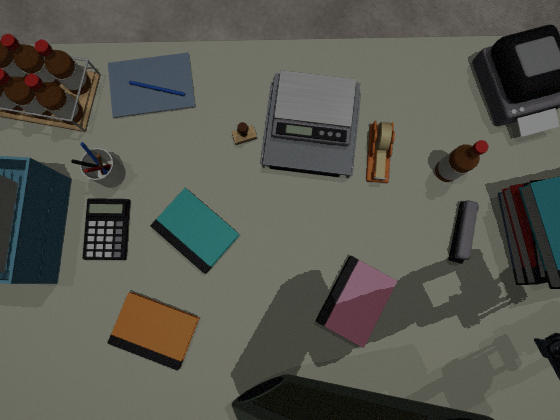

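The close-up shows the black spine sitting level under the plate edge, with the book inside both side walls. From before to after, the top view changed only where the book was (around (300,212)) and along the stand's front (rows 166–177). I'm handing the job in.

```bash
python3 -c "
from workcell import env
print(env.finish_job())"
```

```text
the job is handed in; nothing more can be done
None
```

The account book is under the stand, with its spine flush with the front edge and parallel to it. I pushed it in flat with the open, upright fingers until they met the stand's front edge, then backed off and handed in at about 20 s.

- **Flush and parallel:** the wrist camera's depth put the spine face at 0.9–1.6 mm and the plate's front face at 1.3–1.8 mm in the same frame. That is flush to about half a millimetre. No skew showed along the spine.
- **Contact:** two slow presses stopped within 0.15 mm of each other, each set to stop at a 14 N force change. The force readings after each stop were near zero, so they gave no separate check of the contact. The stop position alone suggested the edge was 1–2 mm nearer than the final camera measurement. That is within the calibration error.
- **Tool tilt:** after the presses the tool pose showed a tilt of about 0.016 rad. It had no visible effect on the book.
- **Everything else:** comparing top views before and after, only the book's old place and the strip along the stand's front edge changed. At hand-in the arm was back at its start pose, clear of everything.

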